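# Build up the two gearbox shafts

## Robot

A 6-joint arm with a two-finger parallel gripper is mounted at the origin on the work surface. World frame = base frame: x ahead of the robot, y to its left, z up, the work surface at z = 0. Lengths are in m, angles in rad, forces in N, time in s.
With the tool pointing down it reaches from about 0.35 to 0.725 m from the base axis. Payload 6 kg.
Tool frame: the origin (TCP) lies at the very end of the fingers, on their centre line; the grasp point (between the pads) lies 19 mm behind it (ctrl.hold_point_z is the distance from the TCP to the grasp point, in m); z points along the fingers, y is the direction in which the jaws open and shut (so a half turn about z gives the same grasp; the last joint's range is limited). The gripper opens to 85 mm and grips with 20 to 120 N. Pads are 22 mm wide; open, the fingers measure 114 mm over their backs; the gripper's body (76 mm by 85 mm) begins 54 mm behind the grasp point. The pads swing forward as they close: fully open they stand 13 mm farther back than shut.
Start: joints at [-0.953, 0.04, 0.085, 0, -1.615, -0.334], TCP at [0.168, -0.576, 0.231] pointing down, gripper open.
Joint ranges: [-2.56, 2.56], [-1.29, 2.01], [-1.08, 1.49], [-3.29, 1.98], [-2.81, -0.18], [-2.99, 2.99]. Speed limits (rad/s): [2.57, 2.57, 3.01, 3.14, 3.14, 3.14].

## Interface

Orientations are given as [roll, pitch, yaw] about the fixed x, y, z axes, in that order (R = Rz(yaw) Ry(pitch) Rx(roll)).
In Python, from station import ctrl, camera, camera_model gives the robot as it stands. The module is installed in compiled form; this text tells all that it offers.
- The arm moves only by the tool move_arm, never from a script. Its argument "steps" is a list of rows, each a list of 6 numbers: the shift along the tool's x, y, z in mm, then the turn, a rotation vector about the tool's x, y, z in degrees. A call has 1 to 20 rows; each row shifts and turns the commanded pose from where the row before left it, along the tool's axes as they then stand; what a row does not reach is not made up. A row lasts 1/8 s, in which the tool goes at most 62.5 mm and 10.7 degrees, less where a joint would pass 70% of its speed; a pose out of reach is approached as far as the arm can. A call is refused whole if a number of a shift passes 62.5 or a number of a turn 10.7, either way. A call with a gripper value outside its range is refused whole. "claw" is the closure in counts, from 0 (fully open) to 255 (shut), set as the call begins (left out, the last holds). The fingers move at their own pace and stop on an object; the grip force is fixed at half the most. Time passes only in rows, so rows that do not move let the fingers close. It gives the time, the measured TCP pose, the force and the opening at its end, in the units of the state.
- ctrl.sense(): the state, without advancing time (a new reading comes with each control period).
- camera(name): name is "side" or "top" or "wrist"; returns (picture, depth): 420x560x3 uint8, red, green, blue; 420x560 float32, m along the optical axis (not along the pixel's ray), 0 where there is no reading.
- camera_model(name): a dict with "intrinsics" (3x3 intrinsics, pixels), "cam_to_world" (4x4, takes a point from camera to world coordinates). Camera axes: x right, y down, z forward; pixel columns grow to the right and rows downward; lengths in m; the calibration is good to about 2 mm. A picture is of the moment at which its call begins: read the wrist's pose just before it. camera_model takes no time and is no camera call; for the wrist camera it gives the pose at the moment of the call.
- ctrl.job_done(): hands the job in, once; it reports no verdict.
The state is a dict: "clock": time; "qpos": joint angles; "dq": joint speeds; "joint_torque": joint torques, N m; "eef_pos": TCP position; "ee_rot": TCP orientation; "ft_force": force on the tool from outside, world axes, zero at the start; "ft_torque": the same for the moment, N m; "width": finger opening in m.
Only numpy, scipy, OpenCV 4.12 (cv2) and the standard library are available. Lean on these libraries where they do the work, as an engineer would, in place of code of your own. Each camera call takes 0.05 s, during which the arm holds its last target. There are 200 camera calls.

## Task

Fit the gears on the two shafts standing in the vices, so that they will later mesh in pairs: on the shaft in the blue vice first the brass gear and on top of it the black steel gear, on the shaft in the green vice first the bright steel pinion and on top of it the white nylon gear. Keep every gear boss up and lower it gently, fully home, without letting it drop down the shaft; leave the tape roll and the grease tin where they are.

Things in the scene. Friction and masses are not known exactly. Their poses are not given: they have to be found in the camera images.
- brass_gear: Brass gear, yellow metal, the largest, 0.34 to 0.54 kg: a spur gear lying flat, 68 mm over the teeth; toothed rim 14 mm thick, on it a round boss of 28 mm diameter and 12 mm height (26 mm in all) to pick it by from above; plain 18.5 mm bore right through. Origin: centre of the underside; z up along the bore. Its yaw does not matter.
- black_gear: Black steel gear, 0.16 to 0.27 kg: a spur gear lying flat, 48 mm over the teeth; toothed rim 14 mm thick, on it a round boss of 28 mm diameter and 12 mm height (26 mm in all) to pick it by from above; plain 18.5 mm bore right through. Origin: centre of the underside; z up along the bore. Its yaw does not matter.
- steel_gear: Bright steel pinion, grey metal, the smallest, 0.11 to 0.18 kg: a spur gear lying flat, 40 mm over the teeth; toothed rim 14 mm thick, on it a round boss of 28 mm diameter and 12 mm height (26 mm in all) to pick it by from above; plain 18.5 mm bore right through. Origin: centre of the underside; z up along the bore. Its yaw does not matter.
- nylon_gear: White nylon gear, 0.04 to 0.07 kg: a spur gear lying flat, 60 mm over the teeth; toothed rim 14 mm thick, on it a round boss of 28 mm diameter and 12 mm height (26 mm in all) to pick it by from above; plain 18.5 mm bore right through. Origin: centre of the underside; z up along the bore. Its yaw does not matter.
- blue_vice: Blue vice fixed to the bench, jaw tops 46 mm high, T-handle out to 130 mm at -x, gripping an upright bright shaft. Origin: on the bench under the shaft's axis, z up. Shaft, heights above the bench: 26 mm wide collar, its seat at 58 mm; 16 mm diameter to 108; taper to 12 mm at 113; tip at 124. Gear home on the collar: underside at 58 mm; on the boss of a gear below: at 84.
- green_vice: Green vice fixed to the bench, jaw tops 46 mm high, T-handle out to 130 mm at -x, gripping an upright bright shaft. Origin: on the bench under the shaft's axis, z up. Shaft, heights above the bench: 26 mm wide collar, its seat at 58 mm; 16 mm diameter to 108; taper to 12 mm at 113; tip at 124. Gear home on the collar: underside at 58 mm; on the boss of a gear below: at 84.
- tape_roll: Roll of cream masking tape lying flat, 90 mm diameter, 25 mm high, with a 77 mm hole; loose, to be left alone. Origin: centre of its underside.
- grease_tin: Small red grease tin with a steel lid, 65 mm diameter, 45 mm high; loose, to be left alone. Origin: centre of its underside.
Mind the look-alikes: they are no part of the job. Of the things shaped like the black_gear, the black one is meant.

How it is judged:
At the end, for the whole second after the job is handed in: Blue vice: brass gear with underside 58 mm above the bench, black gear on it at 84 mm; green vice: steel pinion at 58 mm, nylon gear on it at 84 mm (each within 3 mm); all within 4 mm of the shaft's axis, boss up within 0.08 rad, at rest (under 0.02 m/s) (horizontal distance between each of brass_gear, black_gear and blue_vice below 0.004 m and z of brass_gear in the frame of blue_vice between 0.055 and 0.061 m and angle between each of brass_gear, black_gear, steel_gear, nylon_gear's own z axis and vertical below 0.08 rad and linear speed of each of brass_gear, black_gear, steel_gear, nylon_gear below 0.02 m/s and z of black_gear in the frame of blue_vice between 0.081 and 0.087 m and horizontal distance between each of steel_gear, nylon_gear and green_vice below 0.004 m and z of steel_gear in the frame of green_vice between 0.055 and 0.061 m and z of nylon_gear in the frame of green_vice between 0.081 and 0.087 m); the robot touches nothing.
It fails at once if a gear is dropped down a shaft (it falls along it faster than 0.45 m/s) ((horizontal distance between brass_gear and blue_vice below 0.012 m and z of brass_gear in the frame of blue_vice below 0.118 m and linear speed of brass_gear above 0.45 m/s) or (horizontal distance between brass_gear and green_vice below 0.012 m and z of brass_gear in the frame of green_vice below 0.118 m and linear speed of brass_gear above 0.45 m/s) or (horizontal distance between black_gear and blue_vice below 0.012 m and z of black_gear in the frame of blue_vice below 0.118 m and linear speed of black_gear above 0.45 m/s) or (horizontal distance between black_gear and green_vice below 0.012 m and z of black_gear in the frame of green_vice below 0.118 m and linear speed of black_gear above 0.45 m/s) or (horizontal distance between steel_gear and blue_vice below 0.012 m and z of steel_gear in the frame of blue_vice below 0.118 m and linear speed of steel_gear above 0.45 m/s) or (horizontal distance between steel_gear and green_vice below 0.012 m and z of steel_gear in the frame of green_vice below 0.118 m and linear speed of steel_gear above 0.45 m/s) or (horizontal distance between nylon_gear and blue_vice below 0.012 m and z of nylon_gear in the frame of blue_vice below 0.118 m and linear speed of nylon_gear above 0.45 m/s) or (horizontal distance between nylon_gear and green_vice below 0.012 m and z of nylon_gear in the frame of green_vice below 0.118 m and linear speed of nylon_gear above 0.45 m/s)).
It fails at once if the tape roll is shoved out of its place (by more than 30 mm) (distance of tape_roll from where it was at the start of the episode above 0.03 m).
It fails at once if the grease tin is shoved out of its place (by more than 30 mm) (distance of grease_tin from where it was at the start of the episode above 0.03 m).
It also fails if it takes over 102 s, if anything falls off the work surface, if the arm or the gripper's body presses on something with over 40 N, if the wrist force passes 120 N, or if a joint passes its speed limit or range.

## Working session

There is one attempt and no reset: what is moved stays moved. The work goes in short steps, Python scripts to look and compute and a tool call to move; the robot and the scene stay as the last step left them, time stands still between calls to the robot, and variables do not carry over. Pictures are saved under pics/ and viewed, about 12 in all and at most 16, crops included, and the job is handed in when it is done.

Besides the shell and the picture viewer there is one more tool, called after "Emit:" by a JSON object that holds its "method" and its "body", one argument or row to a line. move_arm: Moves the arm, as the interface text tells. Its arguments: {"type":"object","properties":{"steps":{"type":"array"},"claw":{"type":"number"}},"required":["steps"]}

```bash
mkdir -p pics; cat > h.py <<'E'
import numpy as np, cv2
from station import ctrl, camera, camera_model
def snap(n,f):
    m=camera_model(n); p,d=camera(n); cv2.imwrite(f'pics/{f}.png',p[:,:,::-1]); np.savez(f'{f}.npz',p=p,d=d,K=m['intrinsics'],T=m['cam_to_world']); return p,d,m
def world(f,scale=1):
    z=np.load(f'{f}.npz'); d=z['d'];K=z['K'];T=z['T']
    v,u=np.mgrid[:d.shape[0],:d.shape[1]]
    c=np.stack([(u-K[0,2])/K[0,0]*d,(v-K[1,2])/K[1,1]*d,d],-1)
    return c@T[:3,:3].T+T[:3,3], z['p'], d
E
python3 - <<'E'
from h import *
for n in('top','side'):
    p,d,m=snap(n,n+'0'); print(n,m['cam_to_world'].round(3),m['intrinsics'].round(1))
s=ctrl.sense();print(s)
E
```

```text
top [[-0.009 -0.999  0.039  0.503]
 [-1.     0.009 -0.019  0.012]
 [ 0.018 -0.039 -0.999  0.916]
 [ 0.     0.     0.     1.   ]] [[411.2   0.  282.4]
 [  0.  411.2 202.9]
 [  0.    0.    1. ]]
side [[-0.766 -0.38   0.518 -0.091]
 [-0.642  0.448 -0.621  0.762]
 [ 0.004 -0.809 -0.588  0.765]
 [ 0.     0.     0.     1.   ]] [[529.6   0.  283.8]
 [  0.  529.6 212.7]
 [  0.    0.    1. ]]
{'clock': 0.1, 'qpos': array([-9.53294616e-01,  4.07813402e-02,  8.39156795e-02, -4.00452304e-04,
       -1.61550438e+00, -3.33699678e-01]), 'dq': array([-0.00147149, -0.00106131,  0.00280218,  0.00174384,  0.00202945,
        0.00062697]), 'joint_torque': array([-4.90411316e-03, -3.69344187e+01,  3.48282373e+01,  6.95177928e+00,
       -4.63152188e-03,  2.10536928e-05]), 'eef_pos': array([ 0.16799089, -0.57569743,  0.23036625]), 'ee_rot': array([ 3.13997472e+00, -1.37442618e-04, -2.85777293e+00]), 'ft_force': array([ 1.01574982, -0.03395371, -0.23729144]), 'ft_torque': array([ 0.02665867, -0.01381706, -0.03968438]), 'width': 0.08501118085987382}
```

View pics/top0.png

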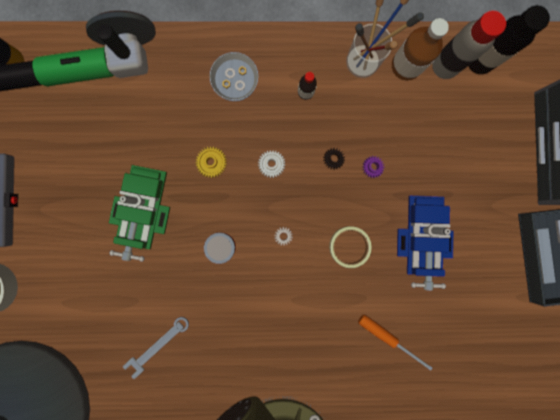

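View pics/side0.png

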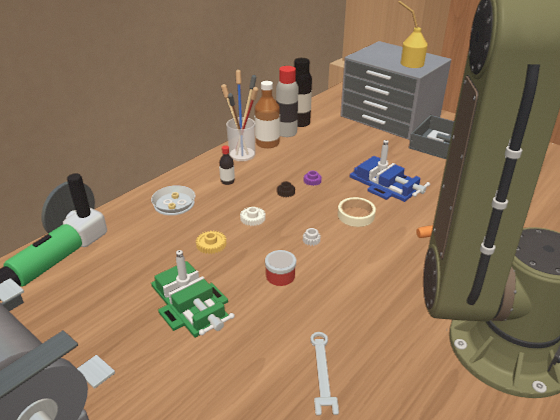

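Top view: brass gear at (211,162), nylon (272,163), black (334,158) with a purple look-alike at (373,167), and pinion (283,236). The green vice is at (138,203), the blue vice at (430,235), the tape at (351,247) and the tin at (219,248). The metal bowl at (234,77) holds small parts that could also be confused. I'll measure these from depth and check one close crop.

```bash
python3 - <<'E'
from h import *
W,p,d=world('top0')
for n,(u,v) in dict(brass=(211,162),nylon=(272,163),black=(334,158),purple=(373,167),steel=(283,236)).items():
    w=W[v-22:v+23,u-22:u+23].reshape(-1,3)
    a=w[(w[:,2]>.019)&(w[:,2]<.035)]; b=w[(w[:,2]>.008)&(w[:,2]<.035)]
    mid=lambda a:(a.min(0)+a.max(0))/2
    print(n,len(a),a.mean(0).round(4),mid(a).round(4),'rim',mid(b).round(4),np.ptp(b,axis=0).round(3))
for n,(u,v) in dict(green=(138,203),blue=(430,235)).items():
    w=W[v-30:v+31,u-40:u+41].reshape(-1,3)
    for lo,hi in((.116,.13),(.07,.115),(.052,.064)):
        a=w[(w[:,2]>lo)&(w[:,2]<hi)]; print(n,lo,len(a),a.mean(0).round(4) if len(a) else '', a.max(0).round(4) if len(a) else '')
for n,(u,v) in dict(tape=(351,247),tin=(219,248)).items():
    w=W[v-30:v+31,u-30:u+31].reshape(-1,3); a=w[(w[:,2]>.015)&(w[:,2]<.06)]; print(n,((a.min(0)+a.max(0))/2).round(4))
W,p,d=world('side0')
for n,(u,v) in dict(green=(181,265),blue=(384,155)).items():
    w=W[v-30:v+31,u-20:u+21].reshape(-1,3)
    for lo,hi in((.112,.122),(.07,.105)):
        a=w[(w[:,2]>lo)&(w[:,2]<hi)]; print('side',n,lo,len(a),a.mean(0).round(4) if len(a) else '')
i=cv2.imread('pics/top0.png'); cv2.imwrite('pics/c.png',cv2.resize(i[120:290,100:470],(800,368),interpolation=cv2.INTER_CUBIC))
E
```

```text
brass 83 [0.6306 0.152  0.0249] [0.6314 0.1517 0.0242] rim [0.6318 0.1516 0.0182] [0.067 0.066 0.02 ]
nylon 79 [0.6262 0.0193 0.0252] [0.6269 0.0194 0.0246] rim [0.6263 0.0194 0.0186] [0.058 0.058 0.021]
black 80 [ 0.6373 -0.1201  0.0246] [ 0.6369 -0.1204  0.024 ] rim [ 0.6374 -0.1202  0.0181] [0.046 0.045 0.02 ]
purple 84 [ 0.6184 -0.2073  0.0244] [ 0.6189 -0.2078  0.0238] rim [ 0.618  -0.2071  0.0182] [0.045 0.047 0.02 ]
steel 78 [ 0.4665 -0.0053  0.0253] [ 0.4658 -0.0053  0.0248] rim [ 0.4664 -0.0066  0.0189] [0.037 0.037 0.022]
green 0.116 37 [0.5449 0.3031 0.1226] [0.5496 0.3096 0.1261]
green 0.07 73 [0.5447 0.2987 0.0961] [0.5526 0.3066 0.1146]
green 0.052 72 [0.5448 0.2995 0.0575] [0.5574 0.3122 0.0633]
blue 0.116 37 [ 0.477  -0.3215  0.1215] [ 0.4822 -0.3148  0.1249]
blue 0.07 75 [ 0.4773 -0.3169  0.0956] [ 0.4839 -0.3139  0.1147]
blue 0.052 73 [ 0.4778 -0.318   0.0571] [ 0.4892 -0.3099  0.0638]
tape [ 0.4426 -0.1521  0.0218]
tin [0.4446 0.1306 0.0328]
side green 0.112 29 [0.5413 0.3076 0.1166]
side green 0.07 117 [0.5405 0.309  0.0879]
side blue 0.112 20 [ 0.476  -0.3166  0.1168]
side blue 0.07 74 [ 0.4751 -0.316   0.0875]
```

View pics/c.png

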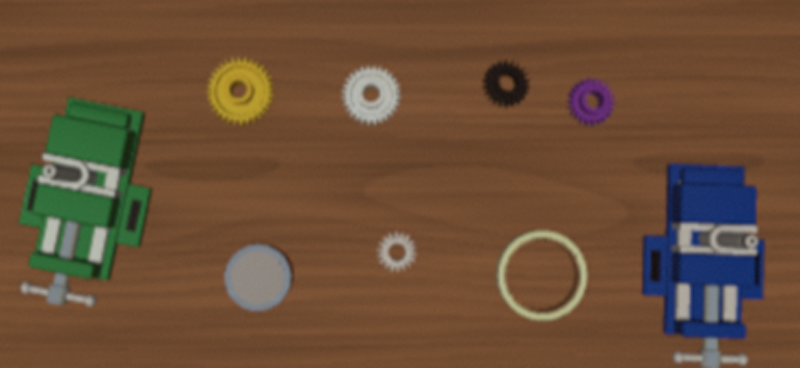

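Choice confirmed: the black gear is the dark one at crop (506,84). The purple one at (592,101) is the look-alike. I'll align the yaw so that tool x = -X and y = +Y, then go above the brass gear.

Emit:
{"method": "move_arm", "body": {
  "steps": [
    [0, 0, 0, 0, 0, 8.13],
    [0, 0, 0, 0, 0, 8.13],
    [-13, 20, 0, 0, 0, 0],
    [-26, 40.6, 2, 0, 0, 0],
    [-26, 40.6, 4, 0, 0, 0],
    [-26, 40.6, 4, 0, 0, 0],
    [-26, 40.6, 4, 0, 0, 0],
    [-26, 40.6, 4, 0, 0, 0],
    [-26, 40.6, 4, 0, 0, 0],
    [-26, 40.6, 4, 0, 0, 0],
    [-26, 40.6, 4, 0, 0, 0],
    [-26, 40.6, 4, 0, 0, 0],
    [-26, 40.6, 4, 0, 0, 0],
    [-26, 40.6, 4, 0, 0, 0],
    [-26, 40.6, 4, 0, 0, 0],
    [-26, 40.6, 4, 0, 0, 0],
    [-26, 40.6, 4, 0, 0, 0],
    [-26, 40.6, 4, 0, 0, 0],
    [-26, 40.6, 4, 0, 0, 0],
    [-24, 38, 4, 0, 0, 0]
  ],
  "claw": 120
}}

```text
clock: 2.6
eef_pos: [0.6215, 0.1331, 0.1645]
ee_rot: [-3.141, -0.001, -3.141]
ft_force: [-0.1, -0.5, 1.0]
width: 0.0453
```

Emit:
{"method": "move_arm", "body": {
  "steps": [
    [-10, 20, 8, 0, 0, 0],
    [0, 0, 0, 0, 0, 0],
    [0, 0, 0, 0, 0, 0]
  ]
}}

```text
clock: 2.98
eef_pos: [0.6308, 0.1512, 0.1572]
ee_rot: [-3.141, -0.0, 3.141]
ft_force: [-0.4, 0.6, 0.4]
width: 0.0452
```

```bash
cat >> h.py <<'E'
def gear(f,c,rad=.045,lo=.019,hi=.032):
    W,p,d=world(f); w=W.reshape(-1,3); w=w[(d.ravel()>0)]
    r=np.hypot(w[:,0]-c[0],w[:,1]-c[1]); a=w[(r<rad)&(w[:,2]>lo)&(w[:,2]<hi)]
    (x,y),R=cv2.minEnclosingCircle(a[:,:2].astype(np.float32)); return len(a),a.mean(0).round(4),(round(x,4),round(y,4),round(R,4)),np.percentile(a[:,2],[5,50,95]).round(4)
E
python3 - <<'E'
from h import *
s=ctrl.sense();print(s['clock'],s['eef_pos'],s['ee_rot'],s['width'],s['ft_force'])
p,d,m=snap('wrist','w1');print(m['cam_to_world'].round(3))
print(gear('w1',(.631,.152)))
print(gear('w1',(.631,.152),.045,.01,.032))
E
```

```text
2.975 [0.63079026 0.15118463 0.15720143] [-3.14126429e+00 -4.76753807e-04  3.14145533e+00] 0.04516841829898974 [-0.39148672  0.60179205  0.36119037]
[[-0.     0.952  0.305  0.552]
 [ 1.     0.    -0.     0.151]
 [-0.     0.305 -0.952  0.301]
 [ 0.     0.     0.     1.   ]]
(558, array([0.6298, 0.1515, 0.0266]), (0.6307, 0.1515, 0.0143), array([0.021 , 0.0273, 0.0286]))
(3548, array([0.6292, 0.1514, 0.0161]), (0.6305, 0.1515, 0.0343), array([0.0118, 0.0148, 0.0277]))
```

View pics/w1.png

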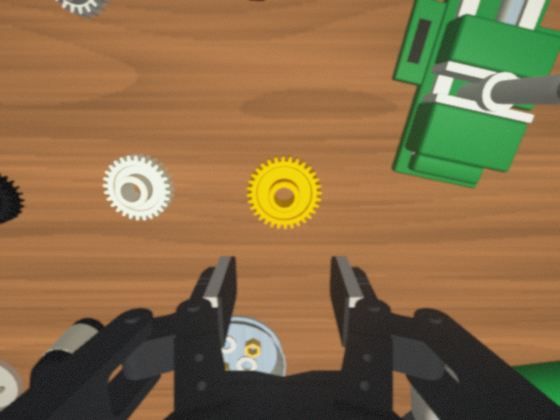

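The wrist view shows the brass gear centred at (284,193), between the fingers and within 0.5 mm of the TCP. Descending to grip the boss.

Emit:
{"method": "move_arm", "body": {
  "steps": [
    [0, 0, 15, 0, 0, 0],
    [0, 0, 25, 0, 0, 0],
    [0, 0, 25, 0, 0, 0],
    [0, 0, 25, 0, 0, 0],
    [0, 0, 20, 0, 0, 0],
    [0, 0, 15, 0, 0, 0],
    [0, 0, 8, 0, 0, 0],
    [0, 0, 5, 0, 0, 0],
    [0, 0, 3.5, 0, 0, 0],
    [0, 0, 0, 0, 0, 0]
  ]
}}

```text
clock: 4.28
eef_pos: [0.6311, 0.1517, 0.016]
ee_rot: [3.141, 0.0, -3.142]
ft_force: [-0.6, 0.0, -0.2]
width: 0.0451
```

Emit:
{"method": "move_arm", "body": {
  "steps": [
    [0, 0, 0, 0, 0, 0],
    [0, 0, 0, 0, 0, 0],
    [0, 0, 0, 0, 0, 0],
    [0, 0, 0, 0, 0, 0],
    [0, 0, 0, 0, 0, 0],
    [0, 0, 0, 0, 0, 0]
  ],
  "claw": 255
}}

```text
clock: 5.03
eef_pos: [0.6314, 0.1519, 0.0166]
ee_rot: [3.141, 0.001, -3.141]
ft_force: [-2.7, 1.4, 5.8]
width: 0.0246
```

Emit:
{"method": "move_arm", "body": {
  "steps": [
    [0, 0, -5, 0, 0, 0],
    [0, 0, -15, 0, 0, 0],
    [0, 0, -25, 0, 0, 0],
    [0, 0, -35, 0, 0, 0],
    [0, 0, -35, 0, 0, 0],
    [0, 0, -35, 0, 0, 0],
    [0, 0, -20, 0, 0, 0],
    [0, 0, -5, 0, 0, 0],
    [0, 0, 0, 0, 0, 0]
  ]
}}

```text
clock: 6.15
eef_pos: [0.6306, 0.1516, 0.1894]
ee_rot: [-3.141, -0.002, 3.142]
ft_force: [0.3, -0.1, -6.2]
width: 0.0245
```

```bash
python3 - <<'E'
from h import *
s=ctrl.sense();print(s['clock'],s['eef_pos'],s['ee_rot'],s['width'],s['ft_force'],s['ft_torque'])
p,d,m=snap('wrist','w2')
E
```

```text
6.15 [0.63058695 0.1516429  0.18940905] [-3.14140087e+00 -1.97011910e-03  3.14153202e+00] 0.024472748382705987 [ 0.34075693 -0.11109354 -6.18984128] [ 0.02178071  0.00252837 -0.02153468]
```

View pics/w2.png

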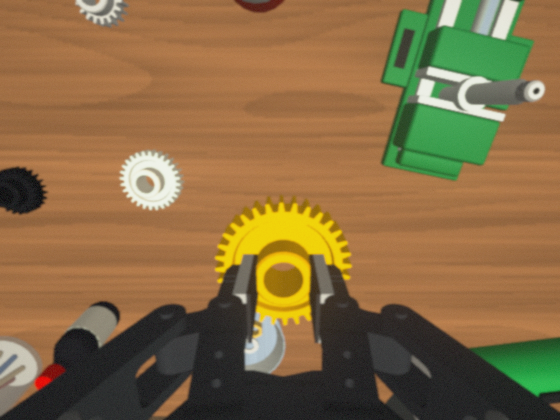

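The brass gear is held on its boss (boss hole at about (284,280)). Now I'll measure its offset from the TCP and its tilt, then refine both shaft positions.

```bash
cat >> h.py <<'E'
def held(f,tcp,rim_r,z0=-.016):
    # gear rim top plane fit + centre from rim points, in world
    W,p,d=world(f); w=W.reshape(-1,3)
    r=np.hypot(w[:,0]-tcp[0],w[:,1]-tcp[1]); zt=tcp[2]+z0+.014
    a=w[(r<rim_r+.006)&(abs(w[:,2]-zt)<.005)&(abs(w[:,1]-tcp[1])<rim_r+.01)]
    A=np.c_[a[:,:2]-np.array(tcp[:2]),np.ones(len(a))]; k,*_=np.linalg.lstsq(A,a[:,2],rcond=None)
    # circle fit: (far half visible) hull
    h=cv2.convexHull(a[:,:2].astype(np.float32))[:,0]
    (x,y),R=cv2.minEnclosingCircle(a[:,:2].astype(np.float32))
    return dict(n=len(a),tilt=k.round(4),c=((x-tcp[0])*1e3,(y-tcp[1])*1e3,R*1e3))
E
python3 - <<'E'
from h import *
print(held('w2',(.63059,.15164,.18941),.034))
W,p,d=world('w2')
for lo,hi in((.116,.13),(.07,.11)):
    w=W.reshape(-1,3); a=w[(np.hypot(w[:,0]-.545,w[:,1]-.303)<.02)&(w[:,2]>lo)&(w[:,2]<hi)]; print(len(a),a.mean(0).round(4),a.min(0).round(4),a.max(0).round(4))
E
```

```text
{'n': 6874, 'tilt': array([ 0.0085, -0.0015,  0.187 ]), 'c': (-0.28256401062010106, -0.3096332693099946, 34.66416150331497)}
513 [0.5449 0.3012 0.1235] [0.5386 0.2965 0.1161] [0.5507 0.3098 0.1272]
800 [0.5451 0.2972 0.0922] [0.5369 0.2943 0.07  ] [0.5525 0.3053 0.11  ]
```

Emit:
{"method": "move_arm", "body": {
  "steps": [
    [4, -12, 0, 0, 0, 0],
    [10, -25, 0, 0, 0, 0],
    [15, -38, 0, 0, 0, 0],
    [16, -40, 0, 0, 0, 0],
    [16, -40, 0, 0, 0, 0],
    [16, -40, 0, 0, 0, 0],
    [16, -40, 0, 0, 0, 0],
    [16, -40, 0, 0, 0, 0],
    [16, -40, 0, 0, 0, 0],
    [15, -38, 0, 0, 0, 0],
    [10, -25, 0, 0, 0, 0],
    [4, -14, 0, 0, 0, 0],
    [0, 0, 0, 0, 0, 0],
    [0, 0, 0, 0, 0, 0]
  ]
}}

```text
clock: 7.95
eef_pos: [0.4771, -0.2399, 0.1905]
ee_rot: [3.141, -0.0, -3.141]
ft_force: [0.2, -0.6, -5.2]
width: 0.0246
```

```bash
python3 - <<'E'
from h import *
s=ctrl.sense();t=s['eef_pos'];print(s['clock'],t,s['ee_rot'],s['width'],s['ft_force'])
p,d,m=snap('wrist','w3')
print(held('w3',t,.034))
W,p,d=world('w3');w=W.reshape(-1,3)
for lo,hi in((.116,.13),(.07,.11)):
    a=w[(np.hypot(w[:,0]-.477,w[:,1]+.321)<.02)&(w[:,2]>lo)&(w[:,2]<hi)]; print(len(a),a.mean(0).round(4),a.min(0).round(4),a.max(0).round(4))
    v,u=np.unravel_index(np.where((np.hypot(w[:,0]-.477,w[:,1]+.321)<.02)&(w[:,2]>lo)&(w[:,2]<hi))[0],d.shape); print(u.mean(),v.mean())
E
```

```text
7.95 [ 0.47706853 -0.23994805  0.19045004] [ 3.14114285e+00 -3.24484255e-04 -3.14131351e+00] 0.024638995215203588 [ 0.16233669 -0.56952052 -5.18146358]
{'n': 6875, 'tilt': array([ 0.0103, -0.0011,  0.1881]), 'c': (np.float64(-0.33055296193484907), np.float64(-0.16602434950180323), 34.500882029533386)}
323 [ 0.4754 -0.3222  0.1238] [ 0.4703 -0.3292  0.116 ] [ 0.4825 -0.3173  0.1269]
163.43962848297213 220.1609907120743
431 [ 0.4724 -0.319   0.0919] [ 0.4684 -0.3301  0.07  ] [ 0.4826 -0.3152  0.11  ]
181.22737819025522 202.8027842227378
```

View pics/w3.png

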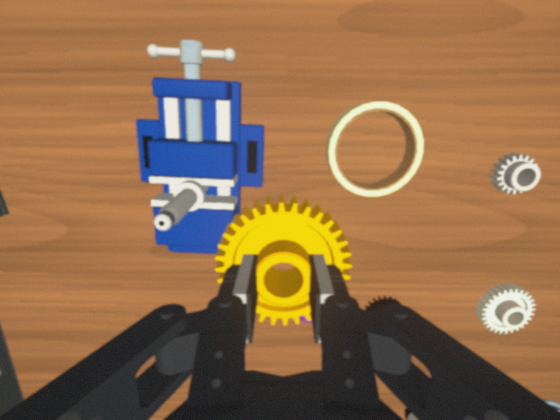

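The shaft tip is at (162,222) and the gear is level in the grip. I'll fit the tip more tightly.

```bash
cat >> h.py <<'E'
def tip(f,c):
    W,p,d=world(f);w=W.reshape(-1,3)
    s=w[(np.hypot(w[:,0]-c[0],w[:,1]-c[1])<.02)&(w[:,2]>.112)&(w[:,2]<.135)]
    top=np.percentile(s[:,2],97); a=s[s[:,2]>top-.0035]
    (x,y),R=cv2.minEnclosingCircle(a[:,:2].astype(np.float32)); return len(a),top.round(4),a.mean(0).round(4),(round(x,4),round(y,4),round(R,4))
E
python3 - <<'E'
from h import *
print('blue',tip('w3',(.477,-.321)),tip('top0',(.477,-.321))); print('green',tip('w2',(.545,.303)),tip('top0',(.545,.303)))
# ray check
z=np.load('w3.npz');K,T=z['K'],z['T']
for uv in((162,222),):
    r=T[:3,:3]@np.linalg.solve(K,[*uv,1]);k=(.124-T[2,3])/r[2];print((T[:3,3]+k*r).round(4))
i=cv2.imread('pics/w3.png')[190:240,135:205];cv2.imwrite('pics/c3.png',cv2.resize(i,None,fx=8,fy=8,interpolation=cv2.INTER_CUBIC))
E
```

```text
blue (244, np.float64(0.1265), array([ 0.4761, -0.3229,  0.1251]), (0.4772, -0.3232, 0.0061)) (25, np.float64(0.1245), array([ 0.477 , -0.3217,  0.1227]), (0.4753, -0.3212, 0.0051))
green (350, np.float64(0.1266), array([0.5448, 0.3023, 0.1252]), (0.5461, 0.3032, 0.0067)) (26, np.float64(0.1251), array([0.5454, 0.3031, 0.1236]), (0.5438, 0.3023, 0.0052))
[ 0.4767 -0.3233  0.124 ]
```

View pics/c3.png

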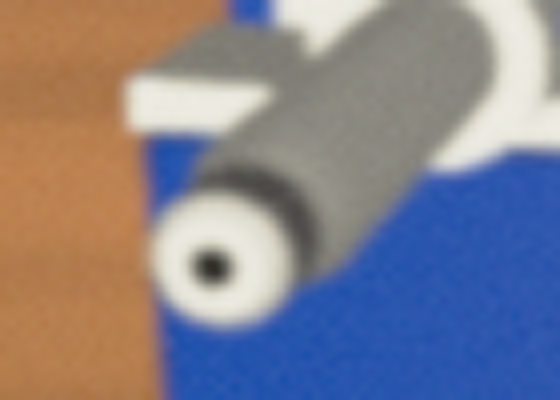

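Emit:
{"method": "move_arm", "body": {
  "steps": [
    [0, -15, 0, 0, 0, 0],
    [0, -25, 0, 0, 0, 0],
    [0, -25, 0, 0, 0, 0],
    [0, -13, 0, 0, 0, 0],
    [0, -4.4, 0, 0, 0, 0],
    [0, 0, 10, 0, 0, 0],
    [0, 0, 15, 0, 0, 0],
    [0, 0, 12, 0, 0, 0],
    [0, 0, 7, 0, 0, 0],
    [0, 0, 3, 0, 0, 0],
    [0, 0, 3, 0, 0, 0],
    [0, 0, 3, 0, 0, 0],
    [0, 0, 0, 0, 0, 0]
  ]
}}

```text
clock: 9.62
eef_pos: [0.477, -0.3228, 0.1376]
ee_rot: [3.141, -0.0, 3.142]
ft_force: [-0.4, -0.1, -4.1]
width: 0.0245
```

Emit:
{"method": "move_arm", "body": {
  "steps": [
    [0, 0, 3, 0, 0, 0],
    [0, 0, 3, 0, 0, 0],
    [0, 0, 2, 0, 0, 0],
    [0, 0, 2, 0, 0, 0],
    [0, 0, 2, 0, 0, 0],
    [0, 0, 2, 0, 0, 0],
    [0, 0, 0, 0, 0, 0]
  ]
}}

```text
clock: 10.5
eef_pos: [0.4769, -0.3227, 0.1235]
ee_rot: [3.141, -0.0, 3.142]
ft_force: [-0.1, 0.8, -3.8]
width: 0.0243
```

Emit:
{"method": "move_arm", "body": {
  "steps": [
    [0, 0, 3, 0, 0, 0],
    [0, 0, 4, 0, 0, 0],
    [0, 0, 4, 0, 0, 0],
    [0, 0, 4, 0, 0, 0],
    [0, 0, 4, 0, 0, 0],
    [0, 0, 4, 0, 0, 0],
    [0, 0, 4, 0, 0, 0],
    [0, 0, 4, 0, 0, 0],
    [0, 0, 4, 0, 0, 0],
    [0, 0, 3, 0, 0, 0],
    [0, 0, 3, 0, 0, 0],
    [0, 0, 2, 0, 0, 0],
    [0, 0, 2, 0, 0, 0],
    [0, 0, 0, 0, 0, 0]
  ]
}}

```text
clock: 12.25
eef_pos: [0.4769, -0.3227, 0.0786]
ee_rot: [3.141, -0.0, -3.142]
ft_force: [-0.7, 0.2, -5.6]
width: 0.0243
```

Emit:
{"method": "move_arm", "body": {
  "steps": [
    [0, 0, 1, 0, 0, 0],
    [0, 0, 1, 0, 0, 0],
    [0, 0, 1, 0, 0, 0],
    [0, 0, 0, 0, 0, 0]
  ]
}}

```text
clock: 12.75
eef_pos: [0.4769, -0.3227, 0.0756]
ee_rot: [3.141, -0.0, 3.142]
ft_force: [0.1, -1.0, -4.9]
width: 0.0243
```

Emit:
{"method": "move_arm", "body": {
  "steps": [
    [0, 0, 0.7, 0, 0, 0],
    [0, 0, 0.7, 0, 0, 0],
    [0, 0, 0, 0, 0, 0]
  ]
}}

```text
clock: 13.12
eef_pos: [0.4771, -0.3228, 0.0747]
ee_rot: [-3.141, 0.0, -3.141]
ft_force: [-1.1, 1.2, -2.0]
width: 0.0247
```

Emit:
{"method": "move_arm", "body": {
  "steps": [
    [0, 0, 0.5, 0, 0, 0],
    [0, 0, 0, 0, 0, 0]
  ]
}}

```text
clock: 13.38
eef_pos: [0.4771, -0.3228, 0.0746]
ee_rot: [-3.141, 0.0, -3.141]
ft_force: [-2.5, 2.8, 1.9]
width: 0.0243
```

Emit:
{"method": "move_arm", "body": {
  "steps": [
    [0, 0, 0, 0, 0, 0],
    [0, 0, 0, 0, 0, 0],
    [0, 0, 0, 0, 0, 0],
    [0, 0, 0, 0, 0, 0],
    [0, 0, 0, 0, 0, 0]
  ],
  "claw": 130
}}

```text
clock: 14.0
eef_pos: [0.477, -0.3228, 0.0739]
ee_rot: [-3.142, 0.0, 3.142]
ft_force: [0.3, 0.3, 0.2]
width: 0.0419
```

Emit:
{"method": "move_arm", "body": {
  "steps": [
    [0, 0, -5, 0, 0, 0],
    [0, 0, -15, 0, 0, 0],
    [0, 0, -30, 0, 0, 0],
    [0, 0, -40, 0, 0, 0],
    [0, 0, -10, 0, 0, 0],
    [0, 0, 0, 0, 0, 0]
  ]
}}

```text
clock: 14.75
eef_pos: [0.4774, -0.3228, 0.1751]
ee_rot: [-3.141, 0.002, -3.142]
ft_force: [0.8, 0.1, -0.2]
width: 0.0417
```

```bash
python3 - <<'E'
from h import *
s=ctrl.sense();t=s['eef_pos'];print(s['clock'],t,s['width'],s['ft_force'])
p,d,m=snap('wrist','w4')
print(tip('w4',(.477,-.322)))
print(gear('w4',(.477,-.322),.04,.066,.077)); print(gear('w4',(.477,-.322),.02,.079,.09))
E
```

```text
14.75 [ 0.47744379 -0.32283426  0.17513941] 0.04173013960728047 [ 0.79668556  0.11321767 -0.22468494]
(268, np.float64(0.1265), array([ 0.476 , -0.3235,  0.1251]), (0.4765, -0.3235, 0.0063))
(3757, array([ 0.4731, -0.3232,  0.072 ]), (0.4768, -0.3232, 0.0344), array([0.0694, 0.0719, 0.0745]))
(564, array([ 0.4713, -0.323 ,  0.085 ]), (0.4766, -0.3232, 0.0143), array([0.0808, 0.0854, 0.0869]))
```

View pics/w4.png

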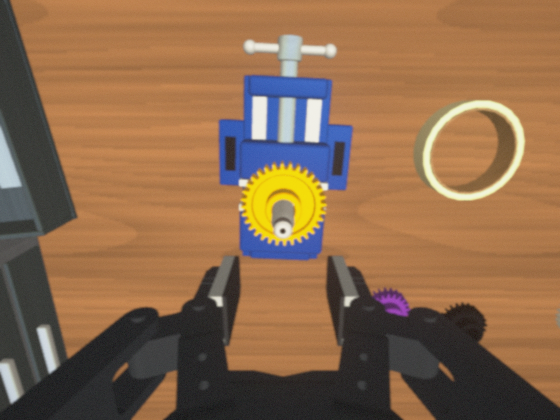

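The brass gear is seated (rim top at 72 mm, coaxial). Next, the black gear.

Emit:
{"method": "move_arm", "body": {
  "steps": [
    [-8, 10, 0, 0, 0, 0],
    [-20, 25, 0, 0, 0, 0],
    [-28, 36, 0, 0, 0, 0],
    [-32, 40, 0, 0, 0, 0],
    [-32, 40, 0, 0, 0, 0],
    [-24, 31, 8, 0, 0, 0],
    [-12, 15, 8, 0, 0, 0],
    [-3.8, 5.5, 4, 0, 0, 0],
    [0, 0, 0, 0, 0, 0],
    [0, 0, 0, 0, 0, 0]
  ]
}}

```text
clock: 16.05
eef_pos: [0.6365, -0.1213, 0.1545]
ee_rot: [-3.141, 0.001, 3.14]
ft_force: [0.0, -0.2, 0.2]
width: 0.0421
```

```bash
python3 - <<'E'
from h import *
s=ctrl.sense();t=s['eef_pos'];print(s['clock'],t,s['width'],s['ft_force'])
p,d,m=snap('wrist','w5')
print(gear('w5',(.637,-.120),.03)); print(gear('w5',(.637,-.12),.03,.01,.032))
v,u=210,284;k=np.argwhere(True);W,_,_=world('w5');q=np.hypot(W[...,0]-.637,W[...,1]+.132);i=np.unravel_index(q.argmin(),q.shape);print(i,p[i])
E
```

```text
16.05 [ 0.63648466 -0.1212578   0.15448369] 0.042071285675648815 [ 0.01528213 -0.1698327   0.20947225]
(562, array([ 0.6362, -0.1211,  0.0265]), (0.6372, -0.121, 0.0142), array([0.021 , 0.0273, 0.0286]))
(1614, array([ 0.6349, -0.121 ,  0.0192]), (0.6371, -0.1213, 0.0243), array([0.0131, 0.0162, 0.0281]))
(np.int64(199), np.int64(271)) [60 47 41]
```

Emit:
{"method": "move_arm", "body": {
  "steps": [
    [-0.5, 0, 15, 0, 0, 0],
    [0, 0, 25, 0, 0, 0],
    [0, 0, 25, 0, 0, 0],
    [0, 0, 25, 0, 0, 0],
    [0, 0, 20, 0, 0, 0],
    [0, 0, 13, 0, 0, 0],
    [0, 0, 8, 0, 0, 0],
    [0, 0, 5, 0, 0, 0],
    [0, 0, 2.5, 0, 0, 0],
    [0, 0, 0, 0, 0, 0]
  ]
}}

```text
clock: 17.35
eef_pos: [0.6375, -0.1203, 0.0157]
ee_rot: [3.142, 0.0, 3.142]
ft_force: [-0.6, -0.2, 0.2]
width: 0.0416
```

Emit:
{"method": "move_arm", "body": {
  "steps": [
    [0, 0, 0, 0, 0, 0],
    [0, 0, 0, 0, 0, 0],
    [0, 0, 0, 0, 0, 0],
    [0, 0, 0, 0, 0, 0],
    [0, 0, 0, 0, 0, 0],
    [0, 0, 0, 0, 0, 0]
  ],
  "claw": 255
}}

```text
clock: 18.1
eef_pos: [0.6377, -0.1204, 0.0164]
ee_rot: [-3.141, 0.001, -3.141]
ft_force: [-1.1, 0.5, 5.3]
width: 0.0249
```

Emit:
{"method": "move_arm", "body": {
  "steps": [
    [0, 0, -5, 0, 0, 0],
    [0, 0, -15, 0, 0, 0],
    [0, 0, -25, 0, 0, 0],
    [0, 0, -35, 0, 0, 0],
    [0, 0, -35, 0, 0, 0],
    [0, 0, -30, 0, 0, 0],
    [0, 0, -12, 0, 0, 0],
    [0, 0, -3, 0, 0, 0],
    [0, 0, 0, 0, 0, 0]
  ]
}}

```text
clock: 19.23
eef_pos: [0.6368, -0.1201, 0.1739]
ee_rot: [3.141, -0.002, -3.142]
ft_force: [0.1, -0.2, -2.5]
width: 0.0252
```

```bash
python3 - <<'E'
from h import *
s=ctrl.sense();t=s['eef_pos'];print(s['clock'],t,s['width'],s['ft_force'])
p,d,m=snap('wrist','w6')
print(held('w6',t,.024))
E
```

```text
19.225 [ 0.63684825 -0.12009316  0.17386952] 0.02524857796528366 [ 0.05319853 -0.16933997 -2.4591815 ]
{'n': 2447, 'tilt': array([0.0047, 0.0033, 0.1724]), 'c': (np.float64(-0.41906301171412697), np.float64(-0.39448185597221186), 24.401802569627762)}
```

View pics/w6.png

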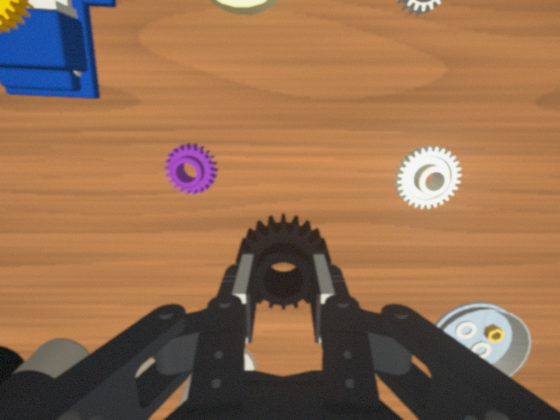

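Black gear held level, boss hole at (284,280). Moving it to the blue shaft.

Emit:
{"method": "move_arm", "body": {
  "steps": [
    [8, -10, 0, 0, 0, 0],
    [20, -25, 0, 0, 0, 0],
    [28, -36, 0, 0, 0, 0],
    [32, -40, 0, 0, 0, 0],
    [32, -40, 0, 0, 0, 0],
    [24, -31, 0, 0, 0, 0],
    [12, -15, 0, 0, 0, 0],
    [3.6, -5.6, 0, 0, 0, 0],
    [0, 0, 8, 0, 0, 0],
    [0, 0, 12, 0, 0, 0],
    [0, 0, 8, 0, 0, 0],
    [0, 0, 3, 0, 0, 0],
    [0, 0, 0, 0, 0, 0],
    [0, 0, 0, 0, 0, 0]
  ]
}}

```text
clock: 21.02
eef_pos: [0.4779, -0.3229, 0.1448]
ee_rot: [-3.141, 0.001, -3.141]
ft_force: [0.3, -0.3, -3.0]
width: 0.0249
```

Emit:
{"method": "move_arm", "body": {
  "steps": [
    [0.7, 0, 2, 0, 0, 0],
    [0, 0, 3, 0, 0, 0],
    [0, 0, 3, 0, 0, 0],
    [0, 0, 3, 0, 0, 0],
    [0, 0, 3, 0, 0, 0],
    [0, 0, 2, 0, 0, 0],
    [0, 0, 2, 0, 0, 0],
    [0, 0, 2, 0, 0, 0],
    [0, 0, 2, 0, 0, 0],
    [0, 0, 0, 0, 0, 0]
  ]
}}

```text
clock: 22.28
eef_pos: [0.4769, -0.3228, 0.1221]
ee_rot: [3.141, -0.0, -3.142]
ft_force: [0.0, -0.6, -2.5]
width: 0.0247
```

Emit:
{"method": "move_arm", "body": {
  "steps": [
    [0, 0, 3, 0, 0, 0],
    [0, 0, 4, 0, 0, 0],
    [0, 0, 4, 0, 0, 0],
    [0, 0, 3, 0, 0, 0],
    [0, 0, 2, 0, 0, 0],
    [0, 0, 0, 0, 0, 0]
  ]
}}

```text
clock: 23.02
eef_pos: [0.4769, -0.3228, 0.1062]
ee_rot: [3.141, -0.0, -3.142]
ft_force: [-0.9, 0.2, -2.3]
width: 0.0249
```

Target TCP is about 0.1005.

Emit:
{"method": "move_arm", "body": {
  "steps": [
    [0, 0, 1.5, 0, 0, 0],
    [0, 0, 1.5, 0, 0, 0],
    [0, 0, 1, 0, 0, 0],
    [0, 0, 1, 0, 0, 0],
    [0, 0, 0, 0, 0, 0]
  ]
}}

```text
clock: 23.65
eef_pos: [0.4769, -0.3228, 0.1013]
ee_rot: [3.141, -0.0, 3.142]
ft_force: [0.5, 0.5, -2.6]
width: 0.0249
```

Emit:
{"method": "move_arm", "body": {
  "steps": [
    [0, 0, 0.7, 0, 0, 0],
    [0, 0, 0, 0, 0, 0]
  ]
}}

```text
clock: 23.9
eef_pos: [0.477, -0.3229, 0.1006]
ee_rot: [3.141, -0.0, 3.142]
ft_force: [0.7, 0.5, -2.9]
width: 0.0247
```

Emit:
{"method": "move_arm", "body": {
  "steps": [
    [0, 0, 0.7, 0, 0, 0],
    [0, 0, 0, 0, 0, 0]
  ]
}}

```text
clock: 24.15
eef_pos: [0.4771, -0.3229, 0.1004]
ee_rot: [-3.141, 0.0, -3.141]
ft_force: [-0.5, 0.9, -0.1]
width: 0.0251
```

Emit:
{"method": "move_arm", "body": {
  "steps": [
    [0, 0, 0.4, 0, 0, 0],
    [0, 0, 0, 0, 0, 0]
  ]
}}

```text
clock: 24.4
eef_pos: [0.4772, -0.323, 0.1003]
ee_rot: [-3.141, 0.001, -3.141]
ft_force: [-0.5, 1.3, 2.3]
width: 0.0247
```

Seated. Release, rise and check.

Emit:
{"method": "move_arm", "body": {
  "steps": [
    [0, 0, 0, 0, 0, 0],
    [0, 0, 0, 0, 0, 0],
    [0, 0, 0, 0, 0, 0],
    [0, 0, 0, 0, 0, 0],
    [0, 0, 0, 0, 0, 0]
  ],
  "claw": 130
}}

```text
clock: 25.02
eef_pos: [0.477, -0.3229, 0.0995]
ee_rot: [3.142, -0.0, -3.142]
ft_force: [-0.7, 0.5, -0.1]
width: 0.0417
```

Emit:
{"method": "move_arm", "body": {
  "steps": [
    [0, 0, -5, 0, 0, 0],
    [0, 0, -15, 0, 0, 0],
    [0, 0, -30, 0, 0, 0],
    [0, 0, -20, 0, 0, 0],
    [0, 0, -5, 0, 0, 0],
    [0, 0, 0, 0, 0, 0]
  ]
}}

```text
clock: 25.78
eef_pos: [0.477, -0.3227, 0.1743]
ee_rot: [3.141, -0.0, 3.142]
ft_force: [-0.0, 0.4, -0.4]
width: 0.0418
```

```bash
python3 - <<'E'
from h import *
s=ctrl.sense();t=s['eef_pos'];print(s['clock'],t,s['width'],s['ft_force'])
p,d,m=snap('wrist','w7')
for lo,hi in((.066,.077),(.092,.102),(.105,.115)): print(gear('w7',(.477,-.323),.04,lo,hi))
E
```

```text
25.775 [ 0.47698222 -0.32270691  0.17426825] 0.04181216383506423 [-0.03183198  0.35243216 -0.41606516]
(1982, array([ 0.4635, -0.3233,  0.0722]), (0.4767, -0.3233, 0.0342), array([0.0686, 0.0729, 0.0745]))
(1646, array([ 0.4721, -0.3232,  0.0988]), (0.4768, -0.3229, 0.0244), array([0.0937, 0.0994, 0.1007]))
(955, array([ 0.4741, -0.3233,  0.111 ]), (0.4768, -0.323, 0.0144), array([0.1072, 0.1114, 0.1129]))
```

The black gear is home. Next, the pinion at about (0.466,-0.006).

Emit:
{"method": "move_arm", "body": {
  "steps": [
    [0.5, 12, 0, 0, 0, 0],
    [1, 28, 0, 0, 0, 0],
    [1, 40, 0, 0, 0, 0],
    [2, 45, 0, 0, 0, 0],
    [2, 45, 0, 0, 0, 0],
    [2, 45, 0, 0, 0, 0],
    [1, 40, 2, 0, 0, 0],
    [1, 35, 6, 0, 0, 0],
    [0, 20, 8, 0, 0, 0],
    [0, 6, 4, 0, 0, 0],
    [0, 0, 0, 0, 0, 0],
    [0, 0, 0, 0, 0, 0]
  ]
}}

```text
clock: 27.32
eef_pos: [0.4665, -0.0074, 0.1548]
ee_rot: [-3.141, 0.0, 3.141]
ft_force: [0.6, 0.1, -0.2]
width: 0.0418
```

```bash
python3 - <<'E'
from h import *
s=ctrl.sense();t=s['eef_pos'];print(s['clock'],t,s['width'],s['ft_force'])
p,d,m=snap('wrist','w8')
print(gear('w8',(.466,-.006),.03)); print(gear('w8',(.466,-.006),.03,.01,.032))
E
```

```text
27.325 [ 0.46652014 -0.00740286  0.15476549] 0.04182319860642173 [ 0.57250546  0.09631817 -0.18922488]
(557, array([ 0.4652, -0.0068,  0.0266]), (0.466, -0.0066, 0.0143), array([0.0209, 0.0273, 0.0286]))
(1048, array([ 0.4638, -0.0068,  0.0211]), (0.4658, -0.0071, 0.0203), array([0.0118, 0.0214, 0.0283]))
```

Emit:
{"method": "move_arm", "body": {
  "steps": [
    [0.5, 0, 15, 0, 0, 0],
    [0, 0, 25, 0, 0, 0],
    [0, 0, 25, 0, 0, 0],
    [0, 0, 25, 0, 0, 0],
    [0, 0, 20, 0, 0, 0],
    [0, 0, 13, 0, 0, 0],
    [0, 0, 8, 0, 0, 0],
    [0, 0, 5, 0, 0, 0],
    [0, 0, 2.7, 0, 0, 0],
    [0, 0, 0, 0, 0, 0]
  ]
}}

```text
clock: 28.62
eef_pos: [0.4662, -0.0068, 0.0161]
ee_rot: [3.141, 0.0, -3.142]
ft_force: [-0.0, -0.4, 0.3]
width: 0.0419
```

Emit:
{"method": "move_arm", "body": {
  "steps": [
    [0, 0, 0, 0, 0, 0],
    [0, 0, 0, 0, 0, 0],
    [0, 0, 0, 0, 0, 0],
    [0, 0, 0, 0, 0, 0],
    [0, 0, 0, 0, 0, 0],
    [0, 0, 0, 0, 0, 0]
  ],
  "claw": 255
}}

```text
clock: 29.38
eef_pos: [0.4665, -0.0068, 0.0167]
ee_rot: [3.141, 0.001, -3.141]
ft_force: [-0.6, 0.6, 5.6]
width: 0.0249
```

Emit:
{"method": "move_arm", "body": {
  "steps": [
    [0, 0, -5, 0, 0, 0],
    [0, 0, -15, 0, 0, 0],
    [0, 0, -25, 0, 0, 0],
    [0, 0, -35, 0, 0, 0],
    [0, 0, -35, 0, 0, 0],
    [0, 0, -35, 0, 0, 0],
    [0, 0, -17, 0, 0, 0],
    [0, 0, -3, 0, 0, 0],
    [0, 0, 0, 0, 0, 0]
  ]
}}

```text
clock: 30.5
eef_pos: [0.4655, -0.0068, 0.1846]
ee_rot: [-3.142, -0.002, -3.142]
ft_force: [-0.3, 0.6, -1.4]
width: 0.0246
```

```bash
python3 - <<'E'
from h import *
s=ctrl.sense();t=s['eef_pos'];print(s['clock'],t,s['width'],s['ft_force'])
p,d,m=snap('wrist','w9')
print(held('w9',t,.020))
E
```

```text
30.5 [ 0.46551244 -0.00680354  0.18455933] 0.02459488465766377 [-0.26616453  0.61825896 -1.41147792]
{'n': 1398, 'tilt': array([0.0144, 0.0035, 0.1828]), 'c': (np.float64(-0.4323915307118398), np.float64(-0.16835915031513693), 20.328957587480545)}
```

View pics/w9.png

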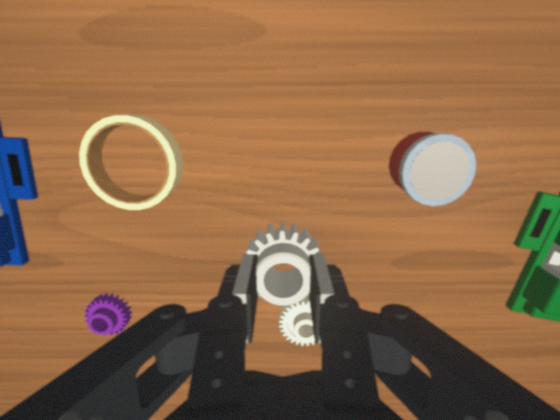

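Pinion held, hole at (284,275). Going beside the green shaft for a close look.

Emit:
{"method": "move_arm", "body": {
  "steps": [
    [-4, 11, 0, 0, 0, 0],
    [-9, 26, 0, 0, 0, 0],
    [-13, 38, 0, 0, 0, 0],
    [-14, 40, 0, 0, 0, 0],
    [-14, 40, 0, 0, 0, 0],
    [-13, 38, 0, 0, 0, 0],
    [-9, 26, 0, 0, 0, 0],
    [-3.5, 11, 0, 0, 0, 0],
    [0, 0, 0, 0, 0, 0],
    [0, 0, 0, 0, 0, 0]
  ]
}}

```text
clock: 31.8
eef_pos: [0.5454, 0.2225, 0.186]
ee_rot: [-3.142, -0.0, 3.141]
ft_force: [-0.4, -0.0, -1.5]
width: 0.0244
```

```bash
python3 - <<'E'
from h import *
s=ctrl.sense();t=s['eef_pos'];print(s['clock'],t,s['width'],s['ft_force'])
p,d,m=snap('wrist','w10')
print(held('w10',t,.020)); print(tip('w10',(.545,.303)))
E
```

```text
31.8 [0.54537033 0.22252139 0.18596435] 0.024376291131861853 [-0.39078631 -0.04499446 -1.46935628]
{'n': 1394, 'tilt': array([0.0092, 0.0021, 0.1842]), 'c': (np.float64(-0.46324008576981157), np.float64(-0.3550335555484174), 20.290782675147057)}
(247, np.float64(0.1265), array([0.5441, 0.3028, 0.1252]), (0.5465, 0.3034, 0.0054))
```

```bash
python3 - <<'E'
from h import *
z=np.load('w10.npz');K,T=z['K'],z['T']
q=K@(T[:3,:3].T@(np.array([.5453,.3028,.124])-T[:3,3]));q/=q[2];print(q)
u,v=int(q[0]),int(q[1]);print(u-25,v-25)
i=cv2.imread('pics/w10.png')[v-25:v+25,u-25:u+25];cv2.imwrite('pics/c10.png',cv2.resize(i,None,fx=10,fy=10,interpolation=cv2.INTER_CUBIC))
E
```

```text
[401.72791494 224.78394371   1.        ]
376 199
```

View pics/c10.png

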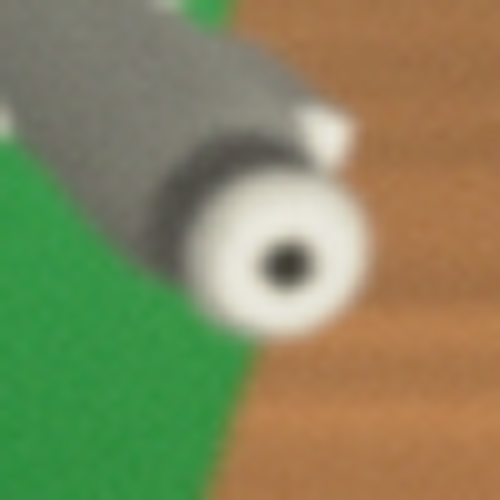

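The disc centre is about (403,224), which puts the green shaft at about (0.5447, 0.3038). Moving over it and starting down.

Emit:
{"method": "move_arm", "body": {
  "steps": [
    [0.6, 15, 0, 0, 0, 0],
    [0, 25, 0, 0, 0, 0],
    [0, 24, 0, 0, 0, 0],
    [0, 13, 0, 0, 0, 0],
    [0, 4.4, 0, 0, 0, 0],
    [0, 0, 10, 0, 0, 0],
    [0, 0, 15, 0, 0, 0],
    [0, 0, 10, 0, 0, 0],
    [0, 0, 5, 0, 0, 0],
    [0, 0, 3, 0, 0, 0],
    [0, 0, 3, 0, 0, 0],
    [0, 0, 2, 0, 0, 0],
    [0, 0, 0, 0, 0, 0]
  ]
}}

```text
clock: 33.48
eef_pos: [0.5449, 0.3046, 0.1379]
ee_rot: [3.141, -0.0, -3.142]
ft_force: [-0.3, -0.1, -1.1]
width: 0.0243
```

Emit:
{"method": "move_arm", "body": {
  "steps": [
    [0, -0.7, 2, 0, 0, 0],
    [0, 0, 2, 0, 0, 0],
    [0, 0, 2, 0, 0, 0],
    [0, 0, 2, 0, 0, 0],
    [0, 0, 2, 0, 0, 0],
    [0, 0, 2, 0, 0, 0],
    [0, 0, 2, 0, 0, 0],
    [0, 0, 0, 0, 0, 0]
  ]
}}

```text
clock: 34.48
eef_pos: [0.5448, 0.3038, 0.1237]
ee_rot: [-3.141, -0.0, -3.142]
ft_force: [-0.1, 0.1, -1.0]
width: 0.025
```

Emit:
{"method": "move_arm", "body": {
  "steps": [
    [0, 0, 3, 0, 0, 0],
    [0, 0, 4, 0, 0, 0],
    [0, 0, 4, 0, 0, 0],
    [0, 0, 4, 0, 0, 0],
    [0, 0, 4, 0, 0, 0],
    [0, 0, 4, 0, 0, 0],
    [0, 0, 4, 0, 0, 0],
    [0, 0, 4, 0, 0, 0],
    [0, 0, 4, 0, 0, 0],
    [0, 0, 3, 0, 0, 0],
    [0, 0, 3, 0, 0, 0],
    [0, 0, 2, 0, 0, 0],
    [0, 0, 2, 0, 0, 0],
    [0, 0, 1.5, 0, 0, 0],
    [0, 0, 1, 0, 0, 0],
    [0, 0, 0, 0, 0, 0]
  ]
}}

```text
clock: 36.48
eef_pos: [0.5449, 0.3038, 0.0764]
ee_rot: [-3.142, -0.0, 3.142]
ft_force: [0.1, 0.0, -1.7]
width: 0.0249
```

Emit:
{"method": "move_arm", "body": {
  "steps": [
    [0, 0, 0.7, 0, 0, 0],
    [0, 0, 0, 0, 0, 0]
  ]
}}

```text
clock: 36.72
eef_pos: [0.5449, 0.3038, 0.0757]
ee_rot: [3.142, -0.0, -3.142]
ft_force: [0.3, 0.0, -1.0]
width: 0.0247
```

Emit:
{"method": "move_arm", "body": {
  "steps": [
    [0, 0, 0.7, 0, 0, 0],
    [0, 0, 0, 0, 0, 0]
  ]
}}

```text
clock: 36.98
eef_pos: [0.5448, 0.3038, 0.0749]
ee_rot: [3.142, -0.0, 3.142]
ft_force: [-0.1, 1.1, -0.8]
width: 0.0246
```

Emit:
{"method": "move_arm", "body": {
  "steps": [
    [0, 0, 0.5, 0, 0, 0],
    [0, 0, 0, 0, 0, 0]
  ]
}}

```text
clock: 37.22
eef_pos: [0.5449, 0.3038, 0.0748]
ee_rot: [3.142, 0.0, -3.142]
ft_force: [-0.4, -0.5, 0.7]
width: 0.0247
```

Emit:
{"method": "move_arm", "body": {
  "steps": [
    [0, 0, 0.4, 0, 0, 0],
    [0, 0, 0, 0, 0, 0]
  ]
}}

```text
clock: 37.48
eef_pos: [0.545, 0.3038, 0.0748]
ee_rot: [3.141, 0.0, -3.141]
ft_force: [-1.8, -1.6, 4.9]
width: 0.0246
```

Home. Release, rise and check, then go on to the nylon gear at about (0.6263,0.0190).

Emit:
{"method": "move_arm", "body": {
  "steps": [
    [0, 0, 0, 0, 0, 0],
    [0, 0, 0, 0, 0, 0],
    [0, 0, 0, 0, 0, 0],
    [0, 0, 0, 0, 0, 0],
    [0, 0, 0, 0, 0, 0]
  ],
  "claw": 130
}}

```text
clock: 38.1
eef_pos: [0.5449, 0.3038, 0.0741]
ee_rot: [3.142, -0.0, -3.142]
ft_force: [0.5, 0.2, 0.1]
width: 0.0416
```

Emit:
{"method": "move_arm", "body": {
  "steps": [
    [0, 0, -5, 0, 0, 0],
    [0, 0, -15, 0, 0, 0],
    [0, 0, -30, 0, 0, 0],
    [0, 0, -40, 0, 0, 0],
    [0, 0, -10, 0, 0, 0],
    [0, 0, 0, 0, 0, 0]
  ]
}}

```text
clock: 38.85
eef_pos: [0.5452, 0.3042, 0.1757]
ee_rot: [3.14, 0.002, -3.142]
ft_force: [0.1, 0.5, -0.5]
width: 0.0416
```

```bash
python3 - <<'E'
from h import *
s=ctrl.sense();t=s['eef_pos'];print(s['clock'],t,s['width'],s['ft_force'])
p,d,m=snap('wrist','w11')
print(tip('w11',(.545,.304)))
for lo,hi in((.066,.077),(.079,.09)): print(gear('w11',(.545,.304),.025,lo,hi))
E
```

```text
38.85 [0.5452239  0.30419031 0.17571612] 0.04164684549029869 [ 0.05446454  0.47944705 -0.46717374]
(266, np.float64(0.1265), array([0.544 , 0.3035, 0.1253]), (0.5447, 0.3036, 0.0061))
(602, array([0.538 , 0.3032, 0.0725]), (0.5446, 0.3035, 0.0201), array([0.0673, 0.0733, 0.0749]))
(577, array([0.5395, 0.3034, 0.0849]), (0.5446, 0.3036, 0.0143), array([0.0805, 0.0854, 0.0869]))
```

Emit:
{"method": "move_arm", "body": {
  "steps": [
    [-3, -11, 0, 0, 0, 0],
    [-8, -27, 0, 0, 0, 0],
    [-12, -40, 0, 0, 0, 0],
    [-12, -42, 0, 0, 0, 0],
    [-12, -42, 0, 0, 0, 0],
    [-12, -42, 0, 0, 0, 0],
    [-12, -40, 8, 0, 0, 0],
    [-8, -28, 8, 0, 0, 0],
    [-2.5, -12, 4, 0, 0, 0],
    [0, 0, 0, 0, 0, 0],
    [0, 0, 0, 0, 0, 0]
  ]
}}

```text
clock: 40.28
eef_pos: [0.6263, 0.0205, 0.1543]
ee_rot: [3.141, 0.0, -3.141]
ft_force: [0.2, 0.1, 0.2]
width: 0.042
```

```bash
python3 - <<'E'
from h import *
s=ctrl.sense();t=s['eef_pos'];print(s['clock'],t,s['width'],s['ft_force'])
p,d,m=snap('wrist','w12')
print(gear('w12',(.6265,.019),.04)); print(gear('w12',(.6265,.019),.04,.01,.032))
E
```

```text
40.275 [0.62633388 0.02049093 0.15426091] 0.042035300471578906 [0.17797651 0.06785517 0.1622083 ]
(562, array([0.625 , 0.018 , 0.0266]), (0.6258, 0.018, 0.0142), array([0.0211, 0.0273, 0.0286]))
(2721, array([0.6244, 0.018 , 0.0169]), (0.626, 0.0178, 0.0302), array([0.0118, 0.0153, 0.0279]))
```

Emit:
{"method": "move_arm", "body": {
  "steps": [
    [0.2, -1.8, 15, 0, 0, 0],
    [0, 0, 25, 0, 0, 0],
    [0, 0, 25, 0, 0, 0],
    [0, 0, 25, 0, 0, 0],
    [0, 0, 20, 0, 0, 0],
    [0, 0, 13, 0, 0, 0],
    [0, 0, 8, 0, 0, 0],
    [0, 0, 5, 0, 0, 0],
    [0, 0, 2.3, 0, 0, 0],
    [0, 0, 0, 0, 0, 0]
  ]
}}

```text
clock: 41.58
eef_pos: [0.6264, 0.0181, 0.0162]
ee_rot: [3.141, 0.001, -3.142]
ft_force: [-0.3, 0.7, -0.1]
width: 0.0419
```

Emit:
{"method": "move_arm", "body": {
  "steps": [
    [0, 0, 0, 0, 0, 0],
    [0, 0, 0, 0, 0, 0],
    [0, 0, 0, 0, 0, 0],
    [0, 0, 0, 0, 0, 0],
    [0, 0, 0, 0, 0, 0],
    [0, 0, 0, 0, 0, 0]
  ],
  "claw": 255
}}

```text
clock: 42.32
eef_pos: [0.6267, 0.0181, 0.0167]
ee_rot: [3.142, 0.001, -3.141]
ft_force: [-0.8, 0.1, 6.4]
width: 0.0245
```

Emit:
{"method": "move_arm", "body": {
  "steps": [
    [0, 0, -5, 0, 0, 0],
    [0, 0, -15, 0, 0, 0],
    [0, 0, -25, 0, 0, 0],
    [0, 0, -35, 0, 0, 0],
    [0, 0, -35, 0, 0, 0],
    [0, 0, -35, 0, 0, 0],
    [0, 0, -17, 0, 0, 0],
    [0, 0, -3, 0, 0, 0],
    [0, 0, 0, 0, 0, 0]
  ]
}}

```text
clock: 43.45
eef_pos: [0.6257, 0.0181, 0.1842]
ee_rot: [3.142, -0.002, -3.142]
ft_force: [-0.0, 0.4, -1.5]
width: 0.0243
```

```bash
python3 - <<'E'
from h import *
s=ctrl.sense();t=s['eef_pos'];print(s['clock'],t,s['width'],s['ft_force'])
p,d,m=snap('wrist','w13')
print(held('w13',t,.030))
E
```

```text
43.45 [0.62570556 0.01811756 0.18422692] 0.024341222566841538 [-0.02123233  0.35370422 -1.50891644]
{'n': 4782, 'tilt': array([ 0.0212, -0.0014,  0.1822]), 'c': (np.float64(-0.2507785044741917), np.float64(-0.36539105280915946), 30.550530180335045)}
```

View pics/w13.png

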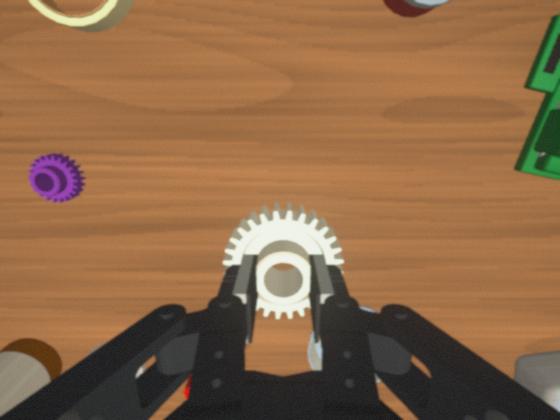

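Nylon gear held, hole at (283,278). Moving it to the green shaft.

Emit:
{"method": "move_arm", "body": {
  "steps": [
    [3, 11, 0, 0, 0, 0],
    [8, 27, 0, 0, 0, 0],
    [12, 40, 0, 0, 0, 0],
    [12, 42, 0, 0, 0, 0],
    [12, 42, 0, 0, 0, 0],
    [12, 42, 0, 0, 0, 0],
    [12, 42, 0, 0, 0, 0],
    [8, 28, 0, 0, 0, 0],
    [2.2, 11.7, 0, 0, 0, 0],
    [0, 0, 10, 0, 0, 0],
    [0, 0, 14, 0, 0, 0],
    [0, 0, 10, 0, 0, 0],
    [0, 0, 5, 0, 0, 0],
    [0, 0, 2, 0, 0, 0],
    [0, 0, 0, 0, 0, 0],
    [0, 0, 0, 0, 0, 0]
  ]
}}

```text
clock: 45.5
eef_pos: [0.5452, 0.3038, 0.1453]
ee_rot: [3.141, 0.001, -3.142]
ft_force: [-0.7, -0.5, -0.7]
width: 0.0246
```

Emit:
{"method": "move_arm", "body": {
  "steps": [
    [0.3, 0, 2, 0, 0, 0],
    [0, 0, 3, 0, 0, 0],
    [0, 0, 3, 0, 0, 0],
    [0, 0, 3, 0, 0, 0],
    [0, 0, 3, 0, 0, 0],
    [0, 0, 2, 0, 0, 0],
    [0, 0, 2, 0, 0, 0],
    [0, 0, 2, 0, 0, 0],
    [0, 0, 2, 0, 0, 0],
    [0, 0, 0, 0, 0, 0]
  ]
}}

```text
clock: 46.75
eef_pos: [0.5446, 0.3037, 0.1226]
ee_rot: [-3.141, -0.0, 3.142]
ft_force: [-0.1, 0.4, -0.4]
width: 0.0244
```

Emit:
{"method": "move_arm", "body": {
  "steps": [
    [0, 0, 3, 0, 0, 0],
    [0, 0, 4, 0, 0, 0],
    [0, 0, 4, 0, 0, 0],
    [0, 0, 3, 0, 0, 0],
    [0, 0, 2, 0, 0, 0],
    [0, 0, 1.5, 0, 0, 0],
    [0, 0, 1.5, 0, 0, 0],
    [0, 0, 0, 0, 0, 0]
  ]
}}

```text
clock: 47.75
eef_pos: [0.5447, 0.3037, 0.1038]
ee_rot: [3.142, -0.0, -3.142]
ft_force: [-0.1, -0.6, -1.1]
width: 0.0247
```

Emit:
{"method": "move_arm", "body": {
  "steps": [
    [0, 0, 1, 0, 0, 0],
    [0, 0, 0.7, 0, 0, 0],
    [0, 0, 0, 0, 0, 0]
  ]
}}

```text
clock: 48.12
eef_pos: [0.5447, 0.3037, 0.102]
ee_rot: [3.142, -0.0, 3.142]
ft_force: [0.2, -0.1, -1.3]
width: 0.025
```

Emit:
{"method": "move_arm", "body": {
  "steps": [
    [0, 0, 0.7, 0, 0, 0],
    [0, 0, 0.4, 0, 0, 0],
    [0, 0, 0, 0, 0, 0]
  ]
}}

```text
clock: 48.5
eef_pos: [0.5447, 0.3037, 0.101]
ee_rot: [3.142, -0.0, 3.142]
ft_force: [-0.1, -0.3, -0.5]
width: 0.0244
```

Emit:
{"method": "move_arm", "body": {
  "steps": [
    [0, 0, 0.5, 0, 0, 0],
    [0, 0, 0, 0, 0, 0]
  ]
}}

```text
clock: 48.75
eef_pos: [0.5448, 0.3038, 0.1007]
ee_rot: [3.141, 0.0, -3.142]
ft_force: [-0.4, -0.3, 0.9]
width: 0.0244
```

Emit:
{"method": "move_arm", "body": {
  "steps": [
    [0, 0, 0.4, 0, 0, 0],
    [0, 0, 0, 0, 0, 0]
  ]
}}

```text
clock: 49.0
eef_pos: [0.5449, 0.3038, 0.1007]
ee_rot: [3.141, 0.001, -3.142]
ft_force: [-1.1, -0.3, 3.4]
width: 0.0244
```

Seated. Release, rise and check everything.

Emit:
{"method": "move_arm", "body": {
  "steps": [
    [0, 0, 0, 0, 0, 0],
    [0, 0, 0, 0, 0, 0],
    [0, 0, 0, 0, 0, 0],
    [0, 0, 0, 0, 0, 0],
    [0, 0, 0, 0, 0, 0]
  ],
  "claw": 130
}}

```text
clock: 49.62
eef_pos: [0.5447, 0.3037, 0.1001]
ee_rot: [3.142, -0.0, -3.142]
ft_force: [-0.1, 0.8, 0.1]
width: 0.042
```

Emit:
{"method": "move_arm", "body": {
  "steps": [
    [0, 0, -5, 0, 0, 0],
    [0, 0, -15, 0, 0, 0],
    [0, 0, -30, 0, 0, 0],
    [0, 0, -25, 0, 0, 0],
    [0, 0, -15, 0, 0, 0],
    [0, 0, 0, 0, 0, 0]
  ]
}}

```text
clock: 50.38
eef_pos: [0.5451, 0.3041, 0.1918]
ee_rot: [3.14, 0.002, -3.142]
ft_force: [-0.5, 1.0, -0.5]
width: 0.0418
```

```bash
python3 - <<'E'
from h import *
s=ctrl.sense();t=s['eef_pos'];print(s['clock'],t,s['width'],s['ft_force'])
p,d,m=snap('wrist','w14')
for lo,hi in((.066,.077),(.092,.102),(.105,.115)): print(gear('w14',(.545,.304),.035,lo,hi))
snap('side','side1');snap('top','top1')
for lo,hi in((.092,.102),(.105,.115)): print('blue',gear('top1',(.477,-.323),.03,lo,hi))
W,_,_=world('top1')
for n,(u,v) in dict(tape=(351,247),tin=(219,248)).items():
    w=W[v-30:v+31,u-30:u+31].reshape(-1,3); a=w[(w[:,2]>.015)&(w[:,2]<.06)]; print(n,((a.min(0)+a.max(0))/2).round(4))
i=cv2.imread('pics/side1.png'); cv2.imwrite('pics/cs.png',np.hstack([cv2.resize(i[230:340,130:260],(390,330)),cv2.resize(i[120:230,330:460],(390,330))]))
E
```

```text
50.375 [0.54514281 0.30409211 0.19175185] 0.04181230318817395 [-0.4833005   0.99937164 -0.54395854]h.py:13: RuntimeWarning: Mean of empty slice.
  (x,y),R=cv2.minEnclosingCircle(a[:,:2].astype(np.float32)); return len(a),a.mean(0).round(4),(round(x,4),round(y,4),round(R,4)),np.percentile(a[:,2],[5,50,95]).round(4)
  ret = um.true_divide(
Traceback (most recent call last):
  File "h.py", line 13, in gear
    (x,y),R=cv2.minEnclosingCircle(a[:,:2].astype(np.float32)); return len(a),a.mean(0).round(4),(round(x,4),round(y,4),round(R,4)),np.percentile(a[:,2],[5,50,95]).round(4)
                                                                                                                                    ~~~~~~~~~~~~~^^^^^^^^^^^^^^^^^^
IndexError: index -1 is out of bounds for axis 0 with size 0
```

The pinion is hidden under the nylon gear, so its depth slice was empty. Repeating without it.

```bash
python3 - <<'E'
from h import *
def G(*a):
    try: print(gear(*a))
    except Exception as e: print('none')
for lo,hi in((.092,.102),(.105,.115)): G('w14',(.545,.304),.035,lo,hi)
snap('side','side1');snap('top','top1')
for lo,hi in((.092,.102),(.105,.115)): G('top1',(.477,-.323),.03,lo,hi)
W,_,_=world('top1')
for n,(u,v) in dict(tape=(351,247),tin=(219,248)).items():
    w=W[v-30:v+31,u-30:u+31].reshape(-1,3); a=w[(w[:,2]>.015)&(w[:,2]<.06)]; print(n,((a.min(0)+a.max(0))/2).round(4))
i=cv2.imread('pics/side1.png'); cv2.imwrite('pics/cs.png',np.hstack([cv2.resize(i[230:340,130:260],(390,330)),cv2.resize(i[120:230,330:460],(390,330))]))
E
```

```text
(2983, array([0.5417, 0.3033, 0.0982]), (0.5444, 0.3034, 0.0303), array([0.0953, 0.0988, 0.1005]))
(838, array([0.5416, 0.3034, 0.1111]), (0.5441, 0.3033, 0.0143), array([0.1072, 0.1114, 0.1131]))
(228, array([ 0.4777, -0.3187,  0.0964]), (0.4767, -0.3217, 0.0247), array([0.0931, 0.0964, 0.0996]))
(122, array([ 0.4772, -0.3197,  0.1087]), (0.4772, -0.3224, 0.0149), array([0.1059, 0.1086, 0.1136]))
tape [ 0.4425 -0.1522  0.0217]
tin [0.4448 0.1306 0.0333]
```

View pics/cs.png

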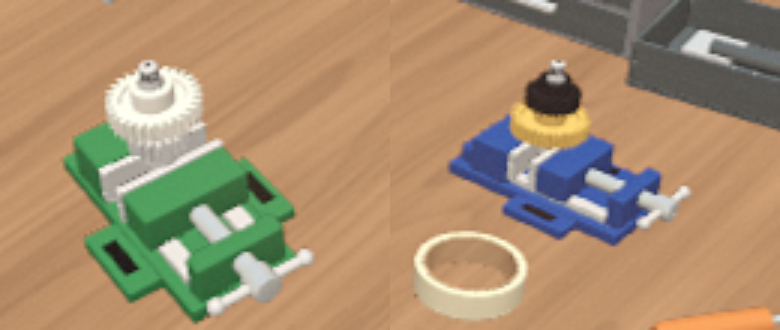

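Both stacks are level and home: nylon over pinion on green at crop (150,105), black over brass on blue at (552,105). The tape and tin haven't moved. Handing in.

```bash
python3 -c "
from station import ctrl
print(ctrl.job_done(),ctrl.sense()['clock'])"
```

```text
the job is handed in; nothing more can be done
the job is handed in; nothing more can be done
```

All four gears are fitted and the job is handed in, at about 50 s of the 102 s allowed. The brass gear with the black steel gear on top is on the blue-vice shaft. The bright steel pinion with the white nylon gear on top is on the green-vice shaft. I lowered each gear in small steps until the wrist force showed it resting, then released it.

- **Height and centring:** rim and boss heights match the home positions within about 1.5 mm. All gears are within about 1 mm of the shaft axes.
- **Other items:** the tape roll and grease tin have not moved, measured to within 1 mm. The gripper was holding clear above the green shaft.
- **Checks that failed or disagreed:**
  - The last depth check of the pinion came back empty because the nylon gear hides it. It was confirmed home before the nylon gear went on.
  - The top and wrist cameras differ by 1–3 mm, about what their calibration allows.

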